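Weigh a pipe flange centred in the scale's loose pan

TASK

Pick up the pipe floor flange (round plate with a short round pipe) and centre it on the bench scale's small pan, easing it about until it drops inside the raised rim and lies flat with no edge up on the rim, then let go of it; the pan sits a little off true, so feel for it, and never lean on the scale hard enough to overload it. Then press the scale's key fully down to record the weight, and leave the jar, the square post base and the wrench as they are.

Things in the scene. Friction and masses are not known exactly. Their poses are not given: they have to be found in the camera images.
- flange_mid (a point): centre of the pipe floor flange, loose, standing plate down: round dark plate 88 mm across, 9 mm thick at the edge, collar (44 mm across) up to 26 mm, above it a round steel pipe 34 mm across; 90 mm tall. The point is on its axis, 45 mm above its underside; z is up. Grip the pipe. 0.45 to 0.8 kg. It fits inside the pan's rim with 3 mm to spare all round.
- scale: the bench scale, fixed: black housing 190 mm wide (its y), 235 mm deep (its x, from -150 to +85 mm), top at 35 mm. Origin at table level under the axis of the deck that carries the pan; its -x side, with the key and a small display, faces the robot, turned by its yaw.
- deck_top (a point): point on the scale deck's axis, level with the pan's floor: 50 mm above the table when empty; it only moves up and down. The round aluminium pan lies loose on the deck: floor 94 mm across in a flat-topped rim 10 mm wide, 5 mm high. The pan's centre is 4 to 8 mm off this axis in an unknown direction, new each time and NOT measured here: set down on this axis the flange rides on the rim.
- deck (a joint): how far deck and pan have sunk under load, m: 0 empty, then 1 mm for every 3 N; bottoms at 10 mm. Beyond 7 mm (21 N, the flange's own 4.5 to 8 N included) the scale is overloaded. Pushed sideways with more than about 12 N the pan creeps on the deck, to 9 mm off the axis at most.
- key (a joint): travel of the scale's round push key, m: 0 up, 0.006 fully down; springs back; fully down takes 5 N; it counts as pressed beyond 4 mm.
- key_top (a point): centre of the top of the key, a white round cap 26 mm across in a black housing on the scale's front part, 115 mm towards the robot side (the scale's -x) and 35 mm to its +y side from the deck's axis. Press straight down.
- post_mid (a point): centre of a square post base, loose, leave alone: square plate 80 mm with a square tube 34 mm wide, 98 mm tall, point half-way up.
- jar_mid (a point): centre of a closed glass jar, loose, leave alone: 64 mm across, 85 mm tall.
- wrench_grip (a point): grip of a wrench 170 mm long lying on the table, leave alone.
Things that resemble listed ones, but are neither listed nor needed, are in the scene too. Leave any yellow look-alike of the part that bears flange_mid alone.

How it is judged:
By the outcome, as a careful person would: the job done as asked, in the order asked, and still so for the second after the job is handed in, with the robot touching nothing.
It also fails if it takes over 64 s, if anything falls off the work surface, if the arm or the gripper's body presses on something with over 40 N, if the wrist force passes 120 N, or if a joint passes its speed limit or range.

ROBOT

A 7-joint arm with a two-finger parallel gripper is mounted at the origin on the work surface. World frame = base frame: x ahead of the robot, y to its left, z up, the work surface at z = 0. Lengths are in mm, angles in rad, forces in N, time in s.
With the tool pointing down it reaches from about 425 to 825 mm from the base axis. Payload 3.6 kg.
Tool frame: the origin (TCP) lies midway between the tips of the shut fingers; the grasp point (between the pads) lies 19 mm behind it; z points along the fingers, y is the direction in which the jaws open and shut (so a half turn about z gives the same grasp; the last joint's range is limited). The gripper opens to 85 mm and grips with 20 to 120 N. Pads are 22 mm wide; open, the fingers measure 114 mm over their backs; the gripper's body (76 mm by 85 mm) begins 54 mm behind the grasp point. The pads swing forward as they close: fully open they stand 13 mm farther back than shut.
Start: joints at [-0.026, 0.615, -0.013, 1.423, 0.008, 1.103, -0.04], TCP at [649.971, 0.023, 231.297] pointing down, gripper open.
Joint ranges: [-3.12, 3.12], [-0.3, 2.06], [-1.34, 1.32], [0.26, 2.42], [-1.36, 4.5], [0.01, 1.98], [-2.84, 2.84]. Speed limits (rad/s): [2.79, 2.79, 3.14, 3.14, 3.14, 3.14, 3.14].

INTERFACE

Orientations are given as a unit quaternion [w, x, y, z].
In Python, from station import observe, camera, manip gives the robot as it stands.
- The arm moves only by the tool servo_tool, never from a script. Its argument "increments" is a list of rows, each a list of 2 entries, a list of its own where there are three numbers: the shift along the world's x, y, z in cm, then the turn, a rotation vector about the world's x, y, z in degrees. A call has exactly 10 rows; each row shifts and turns the commanded pose from where the row before left it; what a row does not reach is not made up. A row lasts 1/12 s, in which the tool goes at most 41.7 mm and 7.16 degrees, less where a joint would pass 70% of its speed; a pose out of reach is approached as far as the arm can. A call is refused whole if a number of a shift passes 4.17 or a number of a turn 7.16, either way. A call with a gripper value outside its range is refused whole. "jaw" is the opening, from -1 (shut) to 1 (fully open), set as the call begins (left out, the last holds). The fingers move at their own pace and stop on an object; "force" is the grip in N (left out, the last holds). Time passes only in rows, so rows that do not move let the fingers close, or fill a call up. It gives the time, the measured TCP pose, the force and the opening at its end, in the units of the state.
- observe(): the state, without advancing time (a new reading comes with each control period).
- camera(name): name is "scene" or "side" or "wrist"; returns a dict with "image" (384x512x3 uint8, red, green, blue), "camera_matrix" (3x3 intrinsics, pixels), "camera_from_world" (4x4, takes a point from world to camera coordinates); the wrist camera has in their place "tool_from_camera" (4x4, takes a point from camera to tool coordinates, whose origin is the TCP and whose axes are the flange's). Camera axes: x right, y down, z forward; pixel columns grow to the right and rows downward; lengths in mm; the calibration is good to about 2 mm. The wrist camera is an equidistant fisheye: a pixel r from the principal point sees the ray r / f radians off the axis. A picture is of the moment at which its call begins: read the wrist's pose just before it. There is no depth.
- manip.close_job(): hands the job in, once; it reports no verdict.
The state is a dict: "time_s": time; "q": joint angles; "joint_velocities": joint speeds; "effort": joint torques, N m; "eef_pos": TCP position; "tool_rot": TCP orientation; "contact_force": force on the tool from outside, world axes, zero at the start; "moment": the same for the moment, N m; "finger_gap": finger opening in mm.
Only numpy, scipy, OpenCV 4.12 (cv2) and the standard library are available. Lean on these libraries where they do the work, as an engineer would, in place of code of your own. Each camera call takes 0.05 s, during which the arm holds its last target.

## Working session

There is one attempt and no reset: what is moved stays moved. The work goes in short steps, Python scripts to look and compute and a tool call to move; the robot and the scene stay as the last step left them, time stands still between calls to the robot, and variables do not carry over. Pictures are saved under pics/ and viewed, and the job is handed in when it is done.

Besides the shell and the picture viewer there is one more tool, called after "Emit:" as name([rows], argument=value, ...), one row to a line, values as JSON. servo_tool: Moves the arm, as the interface text tells. Its arguments: {"type":"object","properties":{"increments":{"type":"array","items":{"type":"array"}},"jaw":{"type":"number"},"force":{"type":"number"}},"required":["increments"]}

```bash
mkdir -p pics; ls; cat > h.py <<'E'
import numpy as np, cv2
from station import observe, camera, manip
from scipy.spatial.transform import Rotation as R
def save(n,im): cv2.imwrite('pics/'+n+'.png', cv2.cvtColor(im,cv2.COLOR_RGB2BGR))
def ray(c,u,v,st=None):
    K=np.array(c['camera_matrix'])
    if 'camera_from_world' in c:
        T=np.linalg.inv(np.array(c['camera_from_world']))
        d=np.linalg.inv(K)@[u,v,1]
    else:
        x=(u-K[0,2]);y=(v-K[1,2]);r=np.hypot(x,y);th=r/K[0,0]
        d=np.array([np.sin(th)*x/max(r,1e-9),np.sin(th)*y/max(r,1e-9),np.cos(th)])
        w,a,b,g=st['tool_rot'];W=np.eye(4);W[:3,:3]=R.from_quat([a,b,g,w]).as_matrix();W[:3,3]=st['eef_pos']
        T=W@np.array(c['tool_from_camera'])
    return T[:3,3],T[:3,:3]@d
def onz(c,u,v,z,st=None):
    o,d=ray(c,u,v,st); return o+d*(z-o[2])/d[2]
def proj(c,p):
    T=np.array(c['camera_from_world']);q=np.array(c['camera_matrix'])@(T[:3,:3]@p+T[:3,3]);return q[:2]/q[2]
E
python3 - <<'E'
from h import *
import pickle
s=observe();print(s)
for n in ['scene','side','wrist']:
    s=observe();c=camera(n);save(n+'0',c['image']);pickle.dump((s,c),open(n+'0.pkl','wb'))
    print(n,{k:np.round(v,3).tolist() for k,v in c.items() if k!='image'})
E
```

```text
pics
{'time_s': 0.0, 'q': array([-0.02652397,  0.61592669, -0.01264453,  1.42493611,  0.00807345,
        1.10339806, -0.04040576]), 'joint_velocities': array([ 0.00155711,  0.00026079, -0.00075766,  0.00215962,  0.00127219,
       -0.0009248 , -0.00082621]), 'effort': array([ 1.38264377e-04, -4.69217670e+01,  2.59523503e-01, -1.71036780e+01,
        1.00907375e-02,  9.80606623e-03,  4.10031795e-07]), 'eef_pos': array([6.49217781e+02, 4.67993046e-02, 2.30120882e+02]), 'tool_rot': array([-0.00092633,  0.70707223,  0.70714012, -0.00092568]), 'contact_force': array([-0.42427201,  0.5925593 ,  0.00946695]), 'moment': array([ 0.05897733, -0.03508082, -0.04302693]), 'finger_gap': 85.41471216423157}
scene {'camera_matrix': [[497.494, 0.0, 259.618], [0.0, 497.494, 199.121], [0.0, 0.0, 1.0]], 'camera_from_world': [[-0.887, 0.462, 0.004, 491.209], [0.385, 0.744, -0.546, -145.432], [-0.256, -0.483, -0.838, 1255.946], [0.0, 0.0, 0.0, 1.0]]}
side {'camera_matrix': [[374.655, 0.0, 255.368], [0.0, 374.655, 196.306], [0.0, 0.0, 1.0]], 'camera_from_world': [[-0.836, -0.549, 0.006, 438.803], [-0.302, 0.451, -0.84, 241.016], [0.458, -0.704, -0.543, 645.176], [0.0, 0.0, 0.0, 1.0]]}
wrist {'camera_matrix': [[297.319, 0.0, 259.414], [0.0, 297.319, 191.867], [0.0, 0.0, 1.0]], 'tool_from_camera': [[0.0, -0.961, -0.275, 68.769], [1.0, 0.0, -0.001, -0.482], [0.001, -0.275, 0.961, -142.52], [0.0, 0.0, 0.0, 1.0]]}
```

View pics/scene0.png

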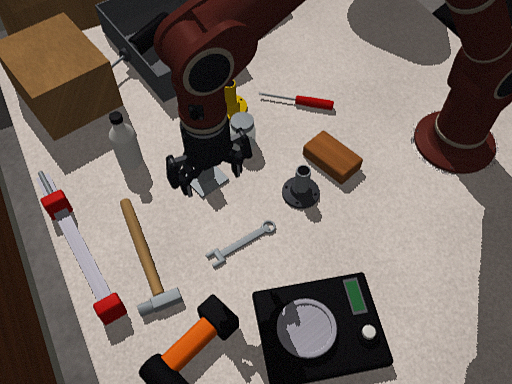

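View pics/side0.png

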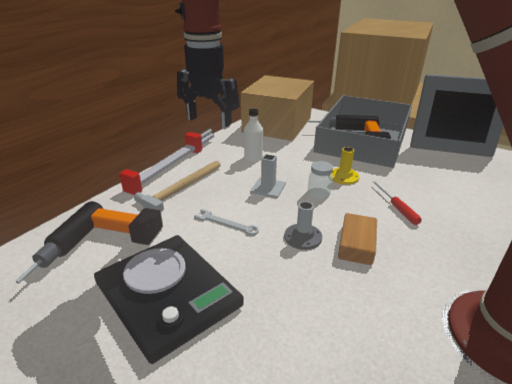

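View pics/wrist0.png

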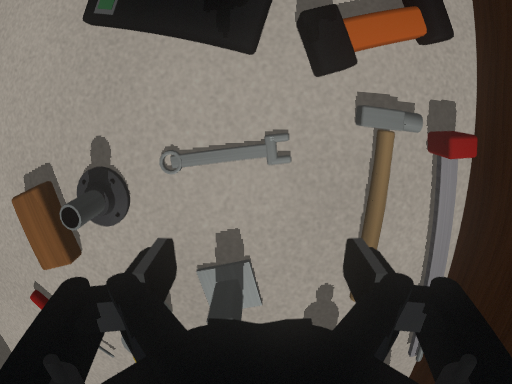

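The scene camera shows the flange at about (301,186), the pan at (307,329) and the key at (369,332). In the side view they're at (304,225), (155,270) and (170,315). The yellow look-alike stays alone. Next I'll zoom in.

```bash
python3 - <<'E'
from h import *
import pickle
def crop(n,x0,y0,x1,y1,f):
    s,c=pickle.load(open(n+'0.pkl','rb'));return cv2.resize(c['image'][y0:y1,x0:x1],None,fx=f,fy=f,interpolation=cv2.INTER_CUBIC)
a=crop('scene',240,150,400,380,2.6);b=crop('side',85,190,335,350,1.5)
h=max(a.shape[0],b.shape[0]);o=np.zeros((h,a.shape[1]+b.shape[1],3),np.uint8);o[:a.shape[0],:a.shape[1]]=a;o[:b.shape[0],a.shape[1]:]=b
print(o.shape);save('crop0',o)
E
```

```text
(598, 791, 3)
```

View pics/crop0.png

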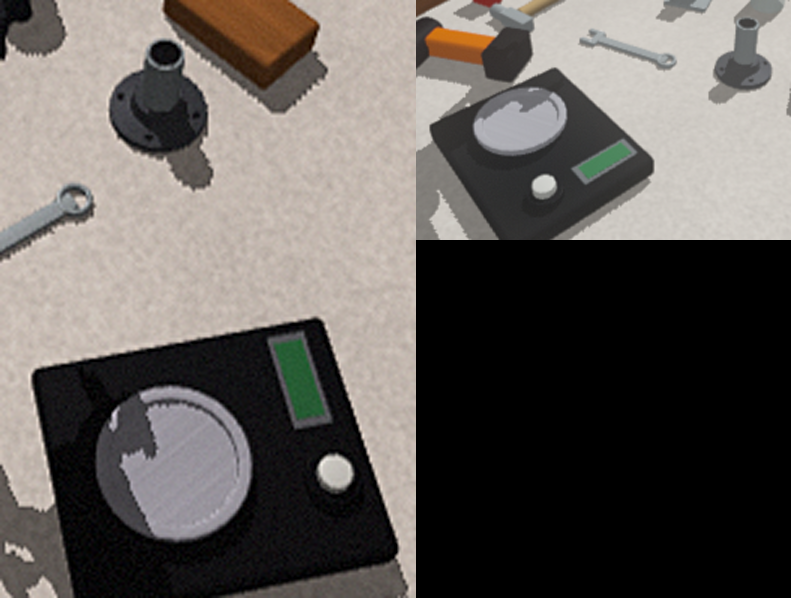

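```bash
cat >> h.py <<'E'
from scipy.optimize import least_squares
def circ(c,mask,z,r,far=True,st=None,fix=True,frac=0.0):
    cs,_=cv2.findContours(mask.astype(np.uint8),cv2.RETR_EXTERNAL,cv2.CHAIN_APPROX_NONE)
    k=max(cs,key=cv2.contourArea)
    k=cv2.convexHull(k)[:,0,:] if False else k[:,0,:]
    P=np.array([onz(c,u,v,z,st)[:2] for u,v in k])
    o=ray(c,0,0,st)[0][:2]
    m=P.mean(0);sel=np.ones(len(P),bool)
    for _ in range(4):
        if far:
            d=(m-o)/np.linalg.norm(m-o);sel=(P-m)@d>frac*r
        Q=P[sel]
        f=lambda p:np.hypot(*(Q-p[:2]).T)-(r if fix else p[2])
        s=least_squares(f,list(m)+([] if fix else [r]),loss='soft_l1');m=s.x[:2]
    return s.x,np.sqrt(np.mean(s.fun**2)),len(Q),k
E
python3 - <<'E'
from h import *
import pickle
for n,seed,kseed in [('scene',(315,335),(369,332)),('side',(158,275),(170,314))]:
    s,c=pickle.load(open(n+'0.pkl','rb'));im=c['image'];g=im.max(2)
    m=(g>62).astype(np.uint8)
    nl,lab,st,_=cv2.connectedComponentsWithStats(m,connectivity=4)
    pm=lab==lab[seed[1],seed[0]];print(n,st[lab[seed[1],seed[0]]])
    for fx in (True,False):
      for fr in (True,False): print(' pan',fx,fr,[np.round(x,2) for x in circ(c,pm,55,57,fr,fix=fx)[:3]])
    m=(g>130).astype(np.uint8);nl,lab,st,_=cv2.connectedComponentsWithStats(m,connectivity=4)
    i=lab[kseed[1],kseed[0]];print(' key',st[i]); 
    for zz in (42,45,50,55): print(zz,[np.round(x,2) for x in circ(c,lab==i,zz,13,True,fix=False)[:3]])
    ov=im.copy();ov[pm]=(255,0,0);save('m_'+n,ov)
E
```

```text
scene [ 277  298   60   60 2720]
 pan True True [array([588.5 , 255.35]), np.float64(1.31), np.int64(85)]
 pan True False [array([587.68, 254.5 ]), np.float64(1.35), np.int64(170)]
 pan False True [array([586.47, 253.58,  54.87]), np.float64(0.82), np.int64(82)]
 pan False False [array([587.75, 254.68,  55.97]), np.float64(0.82), np.int64(170)]
 key [362 325  14  13 136]
42 [array([483.75, 312.49,  11.8 ]), np.float64(0.52), np.int64(18)]
45 [array([484.81, 313.06,  11.76]), np.float64(0.52), np.int64(18)]
50 [array([486.58, 314.  ,  11.7 ]), np.float64(0.51), np.int64(18)]
55 [array([488.35, 314.94,  11.63]), np.float64(0.51), np.int64(18)]
side [     0      0    512    384 174726]
 pan True True [array([ 4551.19, -2856.77]), np.float64(753.68), np.int64(225)]
 pan True False [array([ 404.29, -204.62]), np.float64(2429.47), np.int64(2278)]
 pan False True [array([ 3.07338058e+07, -4.09029422e+07,  5.70000000e+01]), np.float64(nan), np.int64(0)]
 pan False False [array([ 2393.38, -1418.34,  2666.31]), np.float64(485.97), np.int64(2278)]
 key [162 306  17  16 195]
42 [array([495.66, 308.34,  12.14]), np.float64(0.65), np.int64(19)]
45 [array([493.59, 309.98,  12.06]), np.float64(0.65), np.int64(19)]
50 [array([490.13, 312.71,  11.94]), np.float64(0.64), np.int64(19)]
55 [array([486.67, 315.45,  11.82]), np.float64(0.63), np.int64(19)]
  return _methods._mean(a, axis=axis, dtype=dtype,
  ret = ret.dtype.type(ret / rcount)
```

```bash
python3 - <<'E'
from h import *
import pickle
s,c=pickle.load(open('side0.pkl','rb'));im=c['image']
for t in (80,90,100):
    m=(im.max(2)>t).astype(np.uint8);nl,lab,st,_=cv2.connectedComponentsWithStats(m,connectivity=4)
    i=lab[275,158];print(t,st[i])
    for fx in (True,False):
      for fr in (True,False): print(' pan',fx,fr,[np.round(x,2) for x in circ(c,lab==i,55,56.2 ,fr,fix=fx)[:3]])
# flange
for n,(x0,y0,x1,y1) in [('scene',(270,155,325,215)),('side',(280,195,330,252))]:
    s,c=pickle.load(open(n+'0.pkl','rb'));im=c['image'].astype(int)
    for t in (85,95,105):
        m=np.zeros(im.shape[:2],np.uint8);m[y0:y1,x0:x1]=(im.max(2)[y0:y1,x0:x1]<t)
        nl,lab,st,ce=cv2.connectedComponentsWithStats(m,connectivity=4);
        for i in range(1,nl):
            if st[i,4]>30: print(n,t,i,st[i],ce[i].round(1), onz(c,*ce[i],90).round(1))
    save('fl_'+n,cv2.resize(c['image'][y0:y1,x0:x1],None,fx=8,fy=8,interpolation=cv2.INTER_NEAREST))
E
```

```text
80 [ 123  248   63   46 2222]
 pan True True [array([583.5 , 255.69]), np.float64(0.89), np.int64(73)]
 pan True False [array([581.27, 257.85]), np.float64(2.14), np.int64(153)]
 pan False True [array([583.03, 256.01,  56.66]), np.float64(0.87), np.int64(73)]
 pan False False [array([581.41, 257.53,  58.02]), np.float64(1.11), np.int64(153)]
90 [ 123  248   63   46 2190]
 pan True True [array([582.56, 256.16]), np.float64(0.91), np.int64(74)]
 pan True False [array([581.1 , 257.86]), np.float64(1.7), np.int64(154)]
 pan False True [array([582.15, 256.46,  56.6 ]), np.float64(0.9), np.int64(74)]
 pan False False [array([581.04, 257.6 ,  57.51]), np.float64(1.05), np.int64(154)]
100 [ 123  248   63   46 2157]
 pan True True [array([582.1 , 256.66]), np.float64(1.06), np.int64(73)]
 pan True False [array([581.13, 257.86]), np.float64(1.41), np.int64(154)]
 pan False True [array([581.79, 256.86,  56.5 ]), np.float64(1.06), np.int64(73)]
 pan False False [array([581.14, 257.74,  57.01]), np.float64(1.09), np.int64(154)]
scene 85 1 [304 155  21  18 161] [315.9 161.2] [386.2 -51.7  90. ]
sc
[... 181 characters left out ...]
7] [388.6 -48.5  90. ]
scene 95 2 [ 282  166   38   49 1143] [301.1 190.8] [455.5   1.9  90. ]
scene 95 3 [310 208  11   7  36] [315.5 211.9] [455.4  61.4  90. ]
scene 105 1 [304 155  21  21 247] [315.8 163. ] [389.  -47.5  90. ]
scene 105 2 [ 282  166   39   49 1241] [301.9 192.3] [455.7   6.   90. ]
side 85 1 [301 203  11   5  46] [305.7 204.9] [421.8 -42.8  90. ]
side 85 2 [287 229  32  20 299] [299.8 239.3] [377.8  69.5  90. ]
side 95 1 [301 202  11   7  53] [305.6 204.9] [422.  -42.7  90. ]
side 95 2 [285 228  35  22 354] [299.8 239.3] [377.7  69.5  90. ]
side 105 1 [300 202  12   7  60] [305.5 205. ] [422.  -42.2  90. ]
side 105 6 [284 226  37  24 434] [299.1 238.7] [379.7  68.4  90. ]
```

View pics/fl_scene.png

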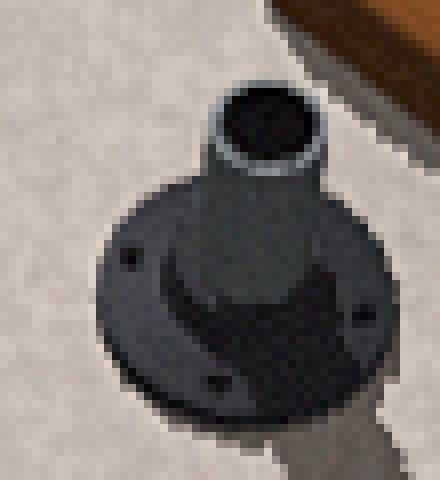

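View pics/fl_side.png

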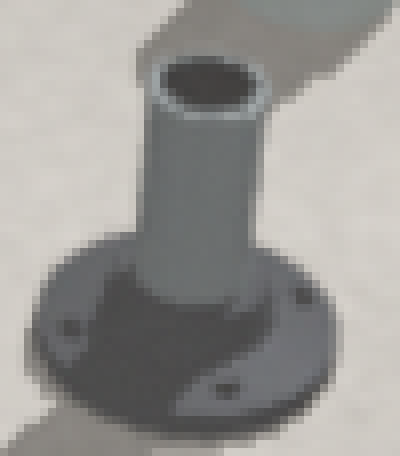

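The two views agree on the flange's pipe top at about (423,-43), 90 mm high. They put the pan at about (583–588, 255), and the key at (488,314) with its top at about z=53. The flange is near the inner reach limit, so I'll move above it and look again.

Emit:
servo_tool([
  [[-2.2,-0.43,-0.4],[0,0,0]],
  [[-2.2,-0.43,-0.4],[0,0,0]],
  [[-2.2,-0.43,-0.4],[0,0,0]],
  [[-2.2,-0.43,-0.4],[0,0,0]],
  [[-2.2,-0.43,-0.4],[0,0,0]],
  [[-2.2,-0.43,-0.4],[0,0,0]],
  [[-2.2,-0.43,-0.4],[0,0,0]],
  [[-2.2,-0.43,-0.4],[0,0,0]],
  [[-2.2,-0.43,-0.4],[0,0,0]],
  [[-2.2,-0.43,-0.4],[0,0,0]],
], jaw=1, force=60)

```text
time_s: 0.98
eef_pos: [428.7, -43.1, 191.1]
tool_rot: [-0.0, 0.707, 0.707, -0.0]
contact_force: [-0.3, 0.5, 0.5]
finger_gap: 85.2
```

```bash
python3 - <<'E'
from h import *
s=observe();print(s['eef_pos'],s['tool_rot'],s['q'].round(2),s['time_s'])
c=camera('wrist');save('w1',c['image'])
for p in [(423,-43,90)]:
    pass
import pickle;pickle.dump((s,c),open('w1.pkl','wb'))
E
```

```text
[428.69014426 -43.13519048 191.05738334] [-1.01881268e-04  7.07075416e-01  7.07138133e-01 -8.48938865e-05] [ 0.06  0.34 -0.02  2.07  0.01  0.73  0.04] 0.9833
```

View pics/w1.png

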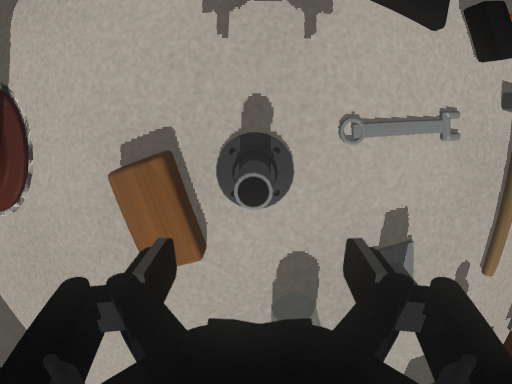

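The pipe top shows at (253,192), with the brick at left (110–207, 150–265) and the jar below at (295,300). I'll check the clearances.

```bash
python3 - <<'E'
from h import *
import pickle
s,c=pickle.load(open('w1.pkl','rb'))
print('flange',onz(c,253,192,90,s).round(1))
for p in [(207,255),(185,266),(170,152),(108,176)]: print('brick',p,onz(c,*p,30,s).round(1),onz(c,*p,45,s).round(1))
for p in [(295,325),(277,310),(318,310)]: print('jar',onz(c,*p,85,s).round(1))
s,c0=pickle.load(open('scene0.pkl','rb'));s,c1=pickle.load(open('side0.pkl','rb'))
for z in (20,30,40,50): print('brick corner nearest flange: scene',onz(c0,341,181,z).round(0),'side',onz(c1,345,218,z).round(0))
print('jar scene',onz(c0,243,120,85).round(0),'side',onz(c1,321,168,85).round(0))
g=c0['image'][105:200,225:375];h=c1['image'][140:270,280:400];
save('jb',np.hstack([cv2.resize(g,(400,253),interpolation=cv2.INTER_NEAREST),cv2.resize(h,(234,253),interpolation=cv2.INTER_NEAREST)]))
E
```

```text
flange [422.5 -44.1  90. ]
brick (207, 255) [ 367.  -137.5   30. ] [ 370.1 -129.5   45. ]
brick (185, 266) [ 338.8 -153.6   30. ] [ 343.2 -144.7   45. ]
brick (170, 152) [333.1 -17.3  30. ] [337.8 -15.1  45. ]
brick (108, 176) [254.2 -42.3  30. ] [262.8 -39.   45. ]
jar [ 466.7 -196.    85. ]
jar [ 446.4 -173.8   85. ]
jar [ 490.1 -175.7   85. ]
brick corner nearest flange: scene [330. -18.  20.] side [ 360. -141.   20.]
brick corner nearest flange: scene [335. -12.  30.] side [ 356. -127.   30.]
brick corner nearest flange: scene [340.  -7.  40.] side [ 352. -113.   40.]
brick corner nearest flange: scene [345.  -2.  50.] side [ 348. -100.   50.]
jar scene [ 474. -240.   85.] side [ 469. -225.   85.]
```

View pics/jb.png

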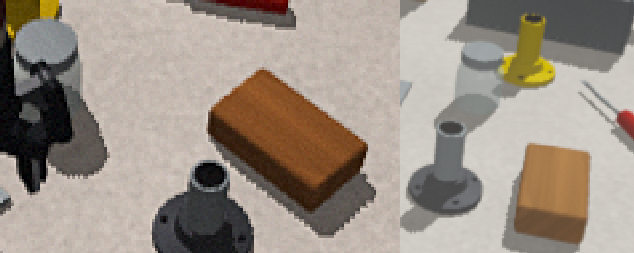

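Emit:
servo_tool([
  [[-0.3,0,-1.7],[0,0,0]],
  [[-0.3,0,-1.7],[0,0,0]],
  [[0,0,-1.7],[0,0,0]],
  [[0,0,-1.7],[0,0,0]],
  [[0,0,-1.7],[0,0,0]],
  [[0,0,-1.7],[0,0,0]],
  [[0,0,-1.7],[0,0,0]],
  [[0,0,-1.7],[0,0,0]],
  [[0,0,0],[0,0,0]],
  [[0,0,0],[0,0,0]],
])

```text
time_s: 1.87
eef_pos: [423.6, -42.9, 54.8]
tool_rot: [-0.001, 0.707, 0.707, -0.001]
contact_force: [-0.4, -0.6, -0.4]
finger_gap: 85.4
```

```bash
python3 - <<'E'
from h import *
s=observe();print(s['eef_pos'],s['tool_rot'],s['q'].round(2),s['time_s'],s['contact_force'])
c=camera('wrist');save('w2',c['image'])
E
```

```text
[423.59979515 -42.91274663  54.84633967] [-7.90763721e-04  7.07073725e-01  7.07139060e-01 -6.86562997e-04] [ 0.06  0.59 -0.01  2.22  0.02  0.33  0.03] 1.8667 [-0.38799901 -0.56767513 -0.44412265]
```

View pics/w2.png

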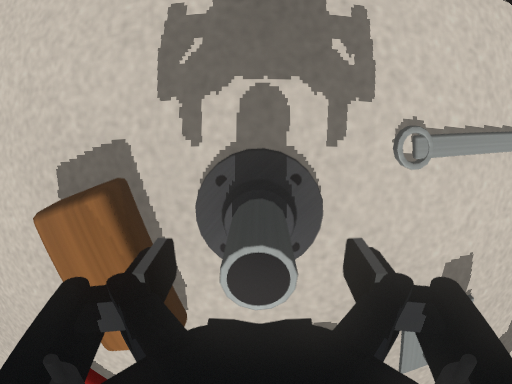

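The pipe is centred between the fingers, rim at (258,277), so I'll close.

Emit:
servo_tool([
  [[0,0,0],[0,0,0]],
  [[0,0,0],[0,0,0]],
  [[0,0,0],[0,0,0]],
  [[0,0,0],[0,0,0]],
  [[0,0,0],[0,0,0]],
  [[0,0,0],[0,0,0]],
  [[0,0,0],[0,0,0]],
  [[0,0,0],[0,0,0]],
  [[0,0,0],[0,0,0]],
  [[0,0,0],[0,0,0]],
], jaw=-1, force=60)

```text
time_s: 2.75
eef_pos: [423.6, -43.0, 55.9]
tool_rot: [-0.0, 0.707, 0.707, -0.0]
contact_force: [-2.3, -0.6, 5.5]
finger_gap: 32.7
```

```bash
python3 - <<'E'
from h import *
s=observe();print(s['eef_pos'],s['tool_rot'],s['time_s'],s['contact_force'],s['moment'],s['finger_gap'])
E
```

```text
[423.59123741 -42.99595887  55.9008843 ] [-4.39183426e-05  7.07117970e-01  7.07095589e-01 -5.13085207e-05] 2.75 [-2.32498097 -0.56771072  5.4522123 ] [-0.00142459  0.13003691  0.01566205] 32.72814623036014
```

Emit:
servo_tool([
  [[0,0,0.5],[0,0,0]],
  [[0,0,1.2],[0,0,0]],
  [[0,0,1.2],[0,0,0]],
  [[0,0,1.2],[0,0,0]],
  [[0,0,1.2],[0,0,0]],
  [[0,0,1.2],[0,0,0]],
  [[0,0,1.2],[0,0,0]],
  [[0,0,0.8],[0,0,0]],
  [[0,0,0.5],[0,0,0]],
  [[0,0,0],[0,0,0]],
])

```text
time_s: 3.58
eef_pos: [424.0, -43.0, 145.8]
tool_rot: [0.0, 0.707, 0.707, 0.0]
contact_force: [-0.5, 0.1, -7.0]
finger_gap: 32.9
```

Emit:
servo_tool([
  [[0.8,1.5,0],[0,0,0]],
  [[0.8,1.5,0],[0,0,0]],
  [[0.8,1.5,0],[0,0,0]],
  [[0.8,1.5,0],[0,0,0]],
  [[0.8,1.5,0],[0,0,0]],
  [[0.8,1.5,0],[0,0,0]],
  [[0.8,1.5,0],[0,0,0]],
  [[0.8,1.5,0],[0,0,0]],
  [[0.8,1.5,0],[0,0,0]],
  [[0.8,1.5,0],[0,0,0]],
])

```text
time_s: 4.42
eef_pos: [503.2, 107.5, 143.9]
tool_rot: [-0.001, 0.707, 0.707, -0.001]
contact_force: [0.5, -1.0, -6.5]
finger_gap: 32.5
```

Emit:
servo_tool([
  [[0.9,1.6,0],[0,0,0]],
  [[0.9,1.6,0],[0,0,0]],
  [[0.9,1.6,0],[0,0,0]],
  [[0.9,1.6,0],[0,0,0]],
  [[0.9,1.6,0],[0,0,0]],
  [[0.9,1.6,0],[0,0,0]],
  [[0.9,1.6,0],[0,0,0]],
  [[0.8,1.6,0],[0,0,0]],
  [[0.7,1.4,0],[0,0,0]],
  [[0.2,0.6,0],[0,0,0]],
])

```text
time_s: 5.25
eef_pos: [583.5, 257.9, 143.2]
tool_rot: [-0.001, 0.706, 0.708, -0.0]
contact_force: [-0.1, 0.8, -6.4]
finger_gap: 32.5
```

Emit:
servo_tool([
  [[0,0,-0.4],[0,0,0]],
  [[0,0,-0.4],[0,0,0]],
  [[0,0,-0.4],[0,0,0]],
  [[0,0,-0.3],[0,0,0]],
  [[0,0,0],[0,0,0]],
  [[0,0,0],[0,0,0]],
  [[0,0,0],[0,0,0]],
  [[0,0,0],[0,0,0]],
  [[0,0,0],[0,0,0]],
  [[0,0,0],[0,0,0]],
])

```text
time_s: 6.08
eef_pos: [584.1, 255.1, 130.6]
tool_rot: [0.0, 0.707, 0.707, 0.0]
contact_force: [-0.2, -0.1, -7.2]
finger_gap: 32.4
```

```bash
python3 - <<'E'
from h import *
import pickle
for n in ['scene','side','wrist']:
    s=observe();c=camera(n);save(n+'3',c['image']);pickle.dump((s,c),open(n+'3.pkl','wb'))
    print(s['eef_pos'],s['tool_rot'],s['time_s'],s['contact_force'],s['moment'],s['finger_gap'])
E
```

```text
[584.05086405 255.09481655 130.57013785] [2.74392465e-05 7.07072783e-01 7.07140744e-01 2.18205970e-04] 6.0833 [-0.16055159 -0.07222764 -7.18408036] [-0.05687705  0.04126944 -0.02461243] 32.421855317726994
[584.05298699 255.07121912 130.52583384] [3.95714185e-05 7.07056473e-01 7.07157063e-01 1.73293033e-04] 6.1333 [-0.04700771  0.36651449 -6.28697461] [-0.01584562 -0.03102768 -0.01693453] 32.9858290516088
[583.9933376  255.12439555 130.44400261] [-9.79019265e-06  7.07040632e-01  7.07172915e-01  1.15828801e-04] 6.1833 [ 0.12703575 -0.50628914 -6.2295905 ] [-0.08430609 -0.00375298 -0.00035761] 32.715806411932725
```

View pics/wrist3.png

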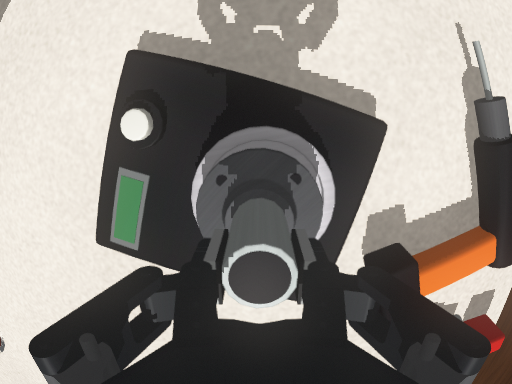

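View pics/side3.png

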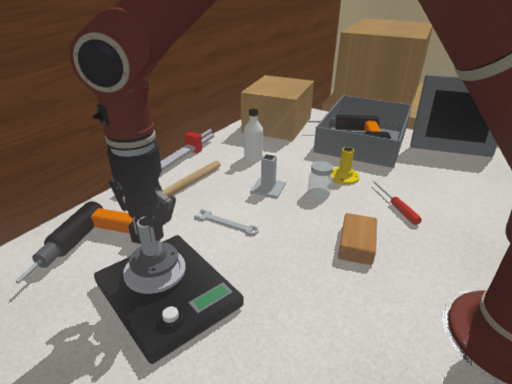

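View pics/scene3.png

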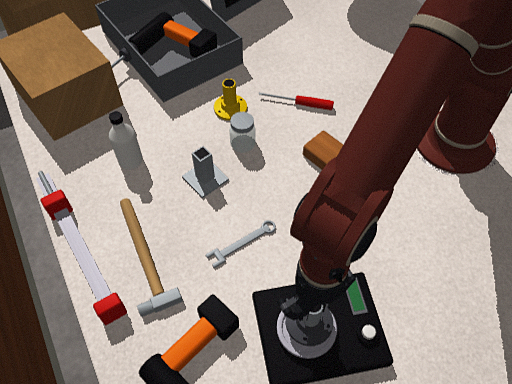

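The wrist view shows the plate hovering inside the pan's outline, pan rim about (192–335, 126–240). Next I'll measure the plate and the pan in this one view.

```bash
python3 - <<'E'
from h import *
import pickle
s,c=pickle.load(open('wrist3.pkl','rb'))
im=c['image'][110:260,180:350];save('w3z',cv2.resize(im,None,fx=4,fy=4,interpolation=cv2.INTER_NEAREST))
E
```

```text
(no output)
```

View pics/w3z.png

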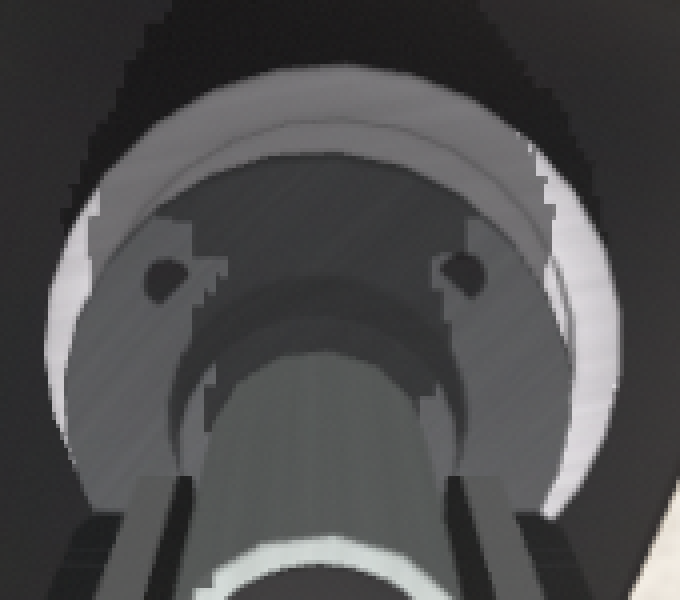

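```bash
cat > wf.py <<'E'
from h import *
import pickle
def wfit(tag,zplate,zrim=55,cen=(258,200),angs=range(-170,-9,4),tpan=78,thouse=68,dbg=True):
    s,c=pickle.load(open(tag+'.pkl','rb'));g=cv2.GaussianBlur(c['image'],(3,3),0).max(2).astype(float)
    from scipy.ndimage import map_coordinates as mc
    out=[];inn=[]
    for a in angs:
        a=np.radians(a);r=np.arange(100,20,-0.25)
        x=cen[0]+r*np.cos(a);y=cen[1]+r*np.sin(a);v=mc(g,[y,x],order=1)
        # innermost housing (dark) beyond: first index where stays bright 5 samples after dark
        br=v>thouse
        i=None
        for k in range(4,len(r)-8):
            if not br[k-4:k].any() and br[k:k+6].all(): i=k;break
        if i is None: continue
        out.append((x[i],y[i]))
        j=None
        for k in range(i+6,len(r)-10):
            if (v[k:k+10]<tpan).all(): j=k;break
        if j is not None and r[i]-r[j]<30: inn.append((x[j],y[j]))
    def fit(pts,z,r0,fix):
        P=np.array([onz(c,u,v,z,s)[:2] for u,v in pts])
        f=lambda p:np.hypot(*(P-p[:2]).T)-(r0 if fix else p[2])
        q=least_squares(f,list(P.mean(0)-[0,r0/2])+([] if fix else [r0]),loss='soft_l1',f_scale=0.5)
        return q.x.round(2),round(float(np.sqrt(np.mean(q.fun**2))),2),len(P)
    for fx in (True,False):
        print('pan',fit(out,zrim,57,fx),'plate',fit(inn,zplate,44,fx))
    ov=cv2.resize(c['image'],None,fx=4,fy=4,interpolation=cv2.INTER_NEAREST)
    for p in out: cv2.circle(ov,(int(p[0]*4+2),int(p[1]*4+2)),3,(255,0,0),-1)
    for p in inn: cv2.circle(ov,(int(p[0]*4+2),int(p[1]*4+2)),3,(0,255,0),-1)
    save(tag+'_fit',ov[400:1000,680:1440])
E
python3 -c "
from wf import *
wfit('wrist3',83.6)"
```

```text
pan (array([586.18, 254.33]), 0.17, 41) plate (array([583.19, 254.7 ]), 3.49, 32)
pan (array([586.18, 254.37,  56.97]), 0.17, 41) plate (array([583.01, 270.01,  29.72]), 1.49, 32)
```

View pics/wrist3_fit.png

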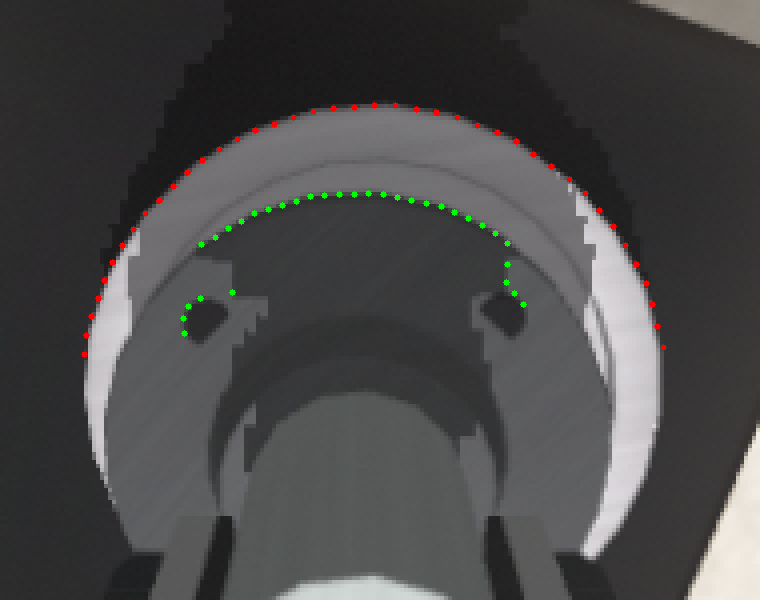

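```bash
cat >> wf.py <<'E'
def edge(g,cen,a,lo,hi,r0=75,r1=30):
    from scipy.ndimage import map_coordinates as mc
    a=np.radians(a);r=np.arange(r0,r1,-0.25);x=cen[0]+r*np.cos(a);y=cen[1]+r*np.sin(a);v=mc(g,[y,x],order=1)
    # strongest bright->dark drop going inward
    d=v[:-6]-v[6:]
    k=int(np.argmax(d));return (x[k+3],y[k+3],d[k])
E
python3 - <<'E'
from wf import *
s,c=pickle.load(open('wrist3.pkl','rb'));g=c['image'].max(2).astype(float)
cen=(260,205)
def circ2(P,r,guess):
    P=np.array(P);f=lambda p:np.hypot(*(P-p).T)-r
    q=least_squares(f,guess,loss='soft_l1',f_scale=0.5);return q.x.round(2),q.fun.round(1)
arc=[edge(g,cen,a,0,0,66,50) for a in range(-125,-54,5)]
P=[onz(c,u,v,74.6,s)[:2] for u,v,d in arc];print('arc bottom z',circ2(P,44,[584,255]),[round(e[2]) for e in arc])
P=[onz(c,u,v,83.6,s)[:2] for u,v,d in arc];print('arc top z',circ2(P,44,[584,255]))
# side edges: scan rows, boundary lit rim -> plate
for row in range(186,232,5):
    v=g[row];L=v[190:206];Rr=v[312:336]
    print(row,v[188:204:1].astype(int).tolist(),'|',v[315:338].astype(int).tolist())
E
```

```text
arc bottom z (array([583.1 , 254.04]), array([-0. ,  0. , -0.1, -0.2,  0.3,  0.1,  0. , -0.1,  0.1, -0.1, -0.1,
        0.2,  0.1, -0.2, -0. ])) [46, 47, 50, 47, 46, 48, 44, 44, 47, 46, 43, 46, 45, 45, 51]
arc top z (array([583.1, 255.1]), array([-0.2, -0.1, -0.1, -0.2,  0.3,  0.2,  0.1,  0. ,  0.2,  0. , -0. ,
        0.2,  0. , -0.3, -0.2]))
186 [45, 46, 46, 49, 167, 194, 201, 203, 203, 206, 209, 205, 168, 87, 90, 91] | [92, 93, 112, 201, 211, 196, 134, 162, 215, 218, 216, 214, 212, 210, 208, 206, 204, 201, 194, 129, 61, 52, 52]
191 [45, 46, 45, 87, 184, 197, 199, 201, 202, 200, 168, 84, 91, 90, 91, 91] | [94, 94, 94, 92, 113, 202, 171, 128, 160, 210, 214, 214, 214, 211, 210, 209, 206, 204, 200, 160, 83, 52, 53]
196 [45, 45, 47, 167, 194, 200, 202, 204, 203, 170, 88, 92, 92, 93, 92, 90] | [92, 90, 92, 92, 92, 87, 103, 119, 153, 206, 211, 212, 211, 208, 206, 203, 203, 200, 196, 159, 83, 53, 53]
201 [45, 46, 45, 113, 190, 202, 203, 203, 168, 90, 91, 91, 92, 93, 95, 95] | [93, 93, 95, 94, 93, 92, 90, 82, 136, 207, 214, 216, 214, 211, 209, 207, 205, 203, 198, 160, 83, 53, 55]
206 [45, 
[... 348 characters left out ...]
]
216 [45, 45, 44, 45, 45, 45, 107, 196, 150, 91, 92, 93, 94, 95, 97, 95] | [97, 96, 96, 95, 95, 96, 105, 166, 218, 217, 216, 215, 212, 212, 210, 208, 166, 88, 55, 56, 56, 56, 56]
221 [45, 45, 45, 45, 44, 46, 45, 46, 106, 104, 97, 97, 95, 95, 94, 95] | [98, 97, 97, 96, 98, 107, 169, 219, 218, 217, 215, 216, 214, 212, 175, 97, 55, 55, 57, 56, 56, 56, 57]
226 [45, 45, 45, 45, 44, 44, 44, 46, 46, 45, 90, 93, 95, 95, 94, 96] | [99, 99, 97, 97, 118, 193, 218, 215, 214, 212, 210, 200, 139, 65, 54, 55, 54, 56, 57, 57, 56, 58, 57]
231 [44, 45, 46, 44, 44, 46, 46, 44, 46, 46, 46, 46, 68, 95, 95, 95] | [98, 97, 116, 192, 218, 217, 214, 213, 209, 172, 96, 55, 57, 56, 57, 56, 56, 57, 57, 56, 58, 58, 58]
```

Relative measure from one view: the plate centre is at (583.1,254.0) and the pan centre at (586.2,254.4), and the pan fit radius of 56.97 matches the stated 57. I'll shift +3.1 mm in x and +0.3 mm in y and lower to just above the rim.

Emit:
servo_tool([
  [[0.16,0.03,0],[0,0,0]],
  [[0.15,0,0],[0,0,0]],
  [[0,0,-0.3],[0,0,0]],
  [[0,0,-0.3],[0,0,0]],
  [[0,0,-0.3],[0,0,0]],
  [[0,0,-0.3],[0,0,0]],
  [[0,0,-0.3],[0,0,0]],
  [[0,0,-0.2],[0,0,0]],
  [[0,0,0],[0,0,0]],
  [[0,0,0],[0,0,0]],
])

```text
time_s: 7.07
eef_pos: [586.9, 255.3, 113.1]
tool_rot: [-0.0, 0.707, 0.707, -0.0]
contact_force: [-1.1, -0.7, -5.9]
finger_gap: 32.6
```

```bash
python3 - <<'E'
from wf import *
s=observe();c=camera('wrist');save('w4',c['image'][100:260,170:350].repeat(4,0).repeat(4,1));pickle.dump((s,c),open('w4.pkl','wb'))
print(s['eef_pos'],s['tool_rot'],s['time_s'],s['contact_force'],s['moment'],s['finger_gap'])
wfit('w4',66)
E
```

```text
[586.94713437 255.29004609 113.06050194] [-1.14590238e-04  7.07081289e-01  7.07132226e-01 -2.28625096e-04] 7.0667 [-1.09342955 -0.71986736 -5.90719451] [-0.00858002  0.03851106  0.02386253] 32.59316238120046
pan (array([586.07, 254.36]), 0.16, 41) plate (array([585.76, 254.82]), 2.92, 31)
pan (array([586.07, 254.44,  56.94]), 0.16, 41) plate (array([585.93, 269.77,  30.1 ]), 1.14, 31)
```

View pics/w4_fit.png

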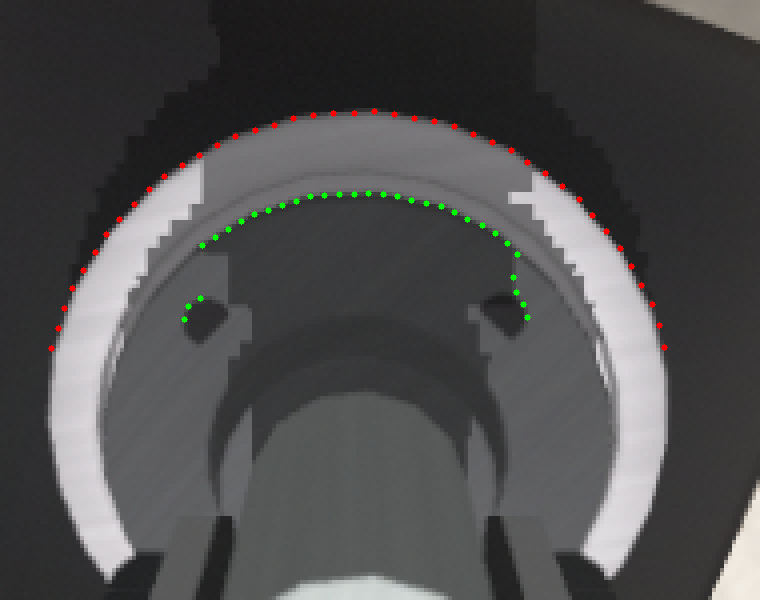

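```bash
cat > arc.py <<'E'
from wf import *
def arcfit(tag,zb):
    s,c=pickle.load(open(tag+'.pkl','rb'));g=c['image'].max(2).astype(float);cen=(260,205)
    arc=[edge(g,cen,a,0,0,66,50) for a in range(-120,-59,5)]
    P=np.array([onz(c,u,v,zb,s)[:2] for u,v,d in arc]);f=lambda p:np.hypot(*(P-p).T)-44
    q=least_squares(f,[584,255],loss='soft_l1',f_scale=0.5);print('plate',q.x.round(2),q.fun.round(1),[round(e[2]) for e in arc])
E
python3 -c "
from arc import *
arcfit('w4',57.2)"
```

```text
plate [586.01 254.19] [ 0.  -0.1 -0.2  0.3  0.1  0.  -0.1  0.1 -0.1 -0.1  0.2  0.1 -0.2] [45, 49, 46, 45, 46, 42, 44, 47, 44, 45, 44, 45, 45]
```

The plate is within 0.2 mm of the pan's centre, against a 3 mm allowance. I'll lower slowly in small steps and watch the force.

Emit:
servo_tool([
  [[0,0,-0.07],[0,0,0]],
  [[0,0,-0.07],[0,0,0]],
  [[0,0,-0.07],[0,0,0]],
  [[0,0,-0.07],[0,0,0]],
  [[0,0,-0.07],[0,0,0]],
  [[0,0,-0.05],[0,0,0]],
  [[0,0,-0.05],[0,0,0]],
  [[0,0,-0.05],[0,0,0]],
  [[0,0,0],[0,0,0]],
  [[0,0,0],[0,0,0]],
])

```text
time_s: 7.95
eef_pos: [587.1, 255.3, 108.2]
tool_rot: [-0.0, 0.707, 0.707, -0.0]
contact_force: [0.7, 0.0, -6.2]
finger_gap: 33.0
```

```bash
python3 - <<'E'
from wf import *
s=observe();print(s['eef_pos'],s['tool_rot'],s['time_s'],s['contact_force'],s['moment'],s['finger_gap'])
E
```

```text
[587.05652485 255.29415366 108.2472862 ] [-4.11439048e-05  7.07102690e-01  7.07110868e-01 -6.13651134e-05] 7.95 [ 0.71355031  0.04755225 -6.17123041] [-0.06924211  0.04133677  0.00032718] 32.96090471342404
```

There's no contact with the underside at about 52.3, below the rim top at 55, so it's inside the rim. I'll continue to the floor.

Emit:
servo_tool([
  [[0,0,-0.05],[0,0,0]],
  [[0,0,-0.05],[0,0,0]],
  [[0,0,-0.05],[0,0,0]],
  [[0,0,-0.05],[0,0,0]],
  [[0,0,-0.05],[0,0,0]],
  [[0,0,-0.05],[0,0,0]],
  [[0,0,0],[0,0,0]],
  [[0,0,0],[0,0,0]],
  [[0,0,0],[0,0,0]],
  [[0,0,0],[0,0,0]],
])

```text
time_s: 8.78
eef_pos: [587.1, 255.3, 105.4]
tool_rot: [-0.0, 0.707, 0.707, 0.0]
contact_force: [-0.3, -0.3, -4.7]
finger_gap: 32.6
```

```bash
python3 - <<'E'
from wf import *
s=observe();print(s['eef_pos'],s['tool_rot'],s['time_s'],s['contact_force'],s['moment'],s['finger_gap'])
E
```

```text
[587.0976143  255.33369419 105.44628437] [-2.44916264e-05  7.07087386e-01  7.07126173e-01  6.03209714e-05] 8.7833 [-0.3277138  -0.31037388 -4.66669849] [-0.10246399  0.15588184 -0.01344826] 32.64740284469623
```

Contact has begun at floor height, with 1.7 N taken up by the pan. Lower another 1.7 mm so the scale carries the weight.

Emit:
servo_tool([
  [[0,0,-0.05],[0,0,0]],
  [[0,0,-0.05],[0,0,0]],
  [[0,0,-0.05],[0,0,0]],
  [[0,0,-0.02],[0,0,0]],
  [[0,0,0],[0,0,0]],
  [[0,0,0],[0,0,0]],
  [[0,0,0],[0,0,0]],
  [[0,0,0],[0,0,0]],
  [[0,0,0],[0,0,0]],
  [[0,0,0],[0,0,0]],
])

```text
time_s: 9.62
eef_pos: [587.1, 255.4, 103.8]
tool_rot: [-0.0, 0.707, 0.707, 0.0]
contact_force: [-1.3, 0.1, 1.1]
finger_gap: 33.0
```

```bash
python3 - <<'E'
from arc import *
s=observe();print(s['eef_pos'],s['tool_rot'],s['time_s'],s['contact_force'],s['moment'],s['finger_gap'])
c=camera('wrist');save('w5',c['image'][100:260,170:350].repeat(4,0).repeat(4,1));pickle.dump((s,c),open('w5.pkl','wb'))
wfit('w5',58,53);arcfit('w5',48)
E
```

```text
[587.14041566 255.41884767 103.79342218] [-2.21850605e-05  7.07091035e-01  7.07122512e-01  1.43314618e-04] 9.6167 [-1.28807576  0.0710879   1.09535221] [-0.17228373  0.41551031  0.02848157] 32.95815230760857
pan (array([586.14, 254.35]), 0.16, 41) plate (array([586.04, 255.03]), 2.73, 30)
pan (array([586.14, 254.68,  56.73]), 0.15, 41) plate (array([586.3 , 269.79,  30.27]), 1.14, 30)
plate [585.98 254.16] [ 0.1 -0.  -0.1  0.1  0.1 -0.2  0.1 -0.  -0.2 -0.   0.3  0.  -0.1] [45, 50, 46, 53, 55, 46, 46, 47, 45, 44, 45, 45, 52]
```

View pics/w5.png

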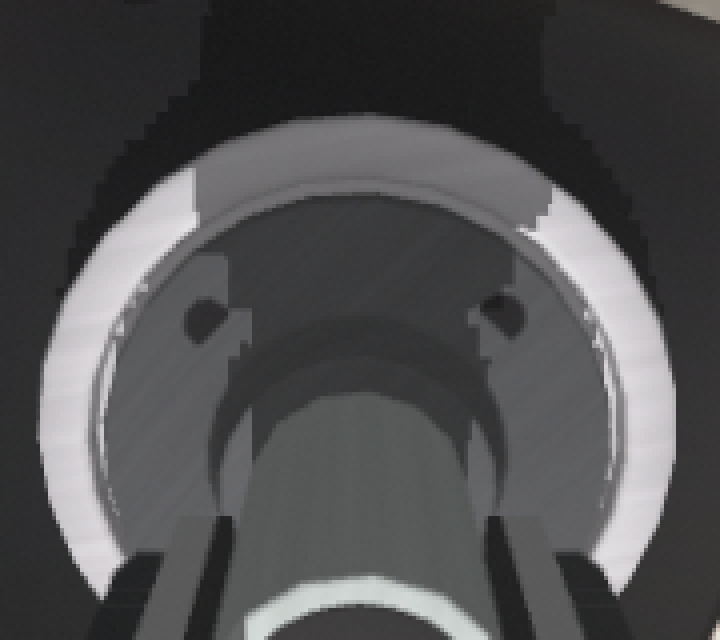

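The plate lies inside the rim with an even gap all round. The scale carries about 7.5 N. I'll open the jaws.

Emit:
servo_tool([
  [[0,0,0],[0,0,0]],
  [[0,0,0],[0,0,0]],
  [[0,0,0],[0,0,0]],
  [[0,0,0],[0,0,0]],
  [[0,0,0],[0,0,0]],
  [[0,0,0],[0,0,0]],
  [[0,0,0],[0,0,0]],
  [[0,0,0],[0,0,0]],
  [[0,0,0],[0,0,0]],
  [[0,0,0],[0,0,0]],
], jaw=0.6)

```text
time_s: 10.5
eef_pos: [587.1, 255.3, 103.6]
tool_rot: [-0.0, 0.707, 0.707, 0.0]
contact_force: [0.0, -0.7, -0.6]
finger_gap: 68.2
```

Emit:
servo_tool([
  [[0,0,0.5],[0,0,0]],
  [[0,0,1],[0,0,0]],
  [[0,0,1.5],[0,0,0]],
  [[0,0,1.5],[0,0,0]],
  [[0,0,1.5],[0,0,0]],
  [[0,0,1.5],[0,0,0]],
  [[0,0,1.5],[0,0,0]],
  [[0,0,1],[0,0,0]],
  [[0,0,0],[0,0,0]],
  [[0,0,0],[0,0,0]],
])

```text
time_s: 11.33
eef_pos: [587.3, 255.4, 204.4]
tool_rot: [0.0, 0.707, 0.707, 0.001]
contact_force: [0.1, -0.7, -0.1]
finger_gap: 68.4
```

```bash
python3 - <<'E'
from arc import *
s=observe();print(s['eef_pos'],s['time_s'],s['contact_force'],s['finger_gap'])
c=camera('wrist');save('w6',c['image']);pickle.dump((s,c),open('w6.pkl','wb'))
c=camera('side');save('s6',c['image'][220:350,85:245].repeat(4,0).repeat(4,1));pickle.dump((s,c),open('s6.pkl','wb'))
E
```

```text
[587.26409137 255.4250518  204.36315343] 11.3333 [ 0.05876176 -0.7430317  -0.12958922] 68.35756096401751
```

View pics/w6.png

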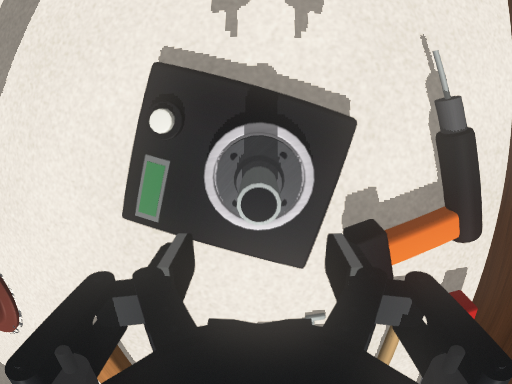

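View pics/s6.png

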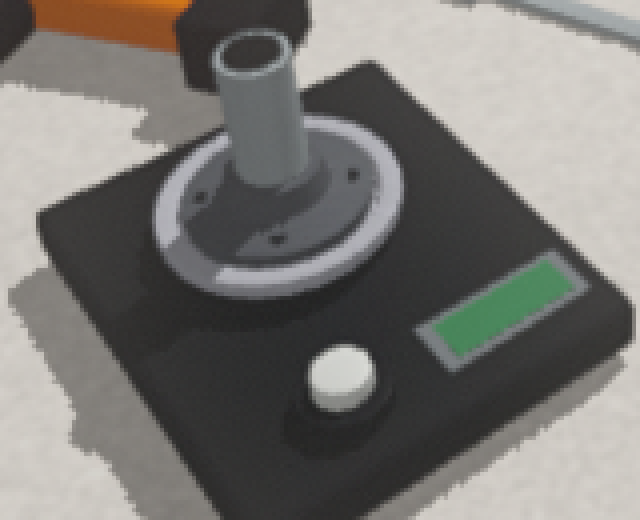

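The flange stands upright and lies flat inside the rim. Next I'll measure the key in this wrist view, cap at about (161,121).

```bash
python3 - <<'E'
from arc import *
s,c=pickle.load(open('w6.pkl','rb'));g=c['image'].max(2)
def comp(g,seed,t):
    nl,lab,st,ce=cv2.connectedComponentsWithStats((g>t).astype(np.uint8),connectivity=4);i=lab[seed[1],seed[0]];return st[i],ce[i],lab==i
st,ce,m=comp(g,(161,121),150);print(st,ce)
for z in (45,50,53,56): print(z,onz(c,*ce,z,s).round(1),[np.round(x,2) for x in circ(c,m,z,13,False,st=s,fix=False)[:2]])
sc,cc=pickle.load(open('scene0.pkl','rb'));c6=pickle.load(open('s6.pkl','rb'))[1]
_,e0,m0=comp(cc['image'].max(2),(369,332),120);_,e1,m1=comp(c6['image'].max(2),(170,314),120)
for z in (45,50,53,56): print(z,onz(cc,*e0,z).round(1),onz(c6,*e1,z).round(1))
# pipe top centre vs pan
print(onz(c,259.5,204,138,s))
E
```

```text
[149 109  24  25 451] [160.49445676 120.84922395]
45 [483.5 315.   45. ] [array([483.29, 315.05,  12.55]), np.float64(0.45)]
50 [485.2 315.2  50. ] [array([485.  , 315.2 ,  12.34]), np.float64(0.45)]
53 [486.2 315.3  53. ] [array([486.03, 315.29,  12.22]), np.float64(0.44)]
56 [487.2 315.4  56. ] [array([487.05, 315.38,  12.09]), np.float64(0.44)]
45 [484.8 313.4  45. ] [490.7 312.6  45. ]
50 [486.6 314.3  50. ] [487.3 315.3  50. ]
53 [487.6 314.9  53. ] [485.2 316.9  53. ]
56 [488.7 315.5  56. ] [483.2 318.5  56. ]
[586.77172936 255.1724372  138.        ]
```

Emit:
servo_tool([
  [[-1.2,0.7,0],[0,0,0]],
  [[-1.2,0.7,0],[0,0,0]],
  [[-1.2,0.7,0],[0,0,0]],
  [[-1.2,0.7,0],[0,0,0]],
  [[-1.2,0.7,0],[0,0,0]],
  [[-1.2,0.7,0],[0,0,0]],
  [[-1.2,0.7,0],[0,0,0]],
  [[-1.2,0.7,0],[0,0,0]],
  [[-0.4,0.4,0],[0,0,0]],
  [[0,0,0],[0,0,0]],
], jaw=-1)

```text
time_s: 12.27
eef_pos: [485.3, 317.4, 203.8]
tool_rot: [-0.001, 0.706, 0.708, 0.0]
contact_force: [-0.2, -0.1, 0.7]
finger_gap: 0.1
```

Emit:
servo_tool([
  [[0,0,-1.5],[0,0,0]],
  [[0,0,-2],[0,0,0]],
  [[0,0,-2],[0,0,0]],
  [[0,0,-2],[0,0,0]],
  [[0,0,-2],[0,0,0]],
  [[0,0,-1.5],[0,0,0]],
  [[0,0,-1],[0,0,0]],
  [[0,0,-0.8],[0,0,0]],
  [[0,0,0],[0,0,0]],
  [[0,0,0],[0,0,0]],
])

```text
time_s: 13.1
eef_pos: [487.6, 315.3, 75.8]
tool_rot: [0.0, 0.707, 0.707, 0.0]
contact_force: [-0.4, -0.8, 0.8]
finger_gap: 0.0
```

```bash
python3 - <<'E'
from arc import *
s=observe();print(s['eef_pos'],s['time_s'],s['contact_force'],s['finger_gap'])
c=camera('wrist');save('w7',c['image']);pickle.dump((s,c),open('w7.pkl','wb'))
c=camera('side');save('s7',c['image'][190:350,65:265].repeat(4,0).repeat(4,1))
E
```

```text
[487.61059069 315.26592272  75.77017047] 13.1 [-0.4069874  -0.83544301  0.7547555 ] 0.01771255591184564
```

View pics/w7.png

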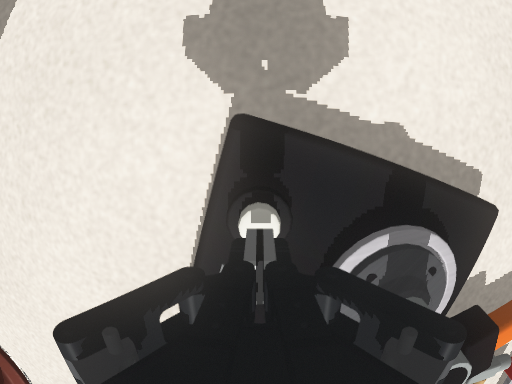

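View pics/s7.png

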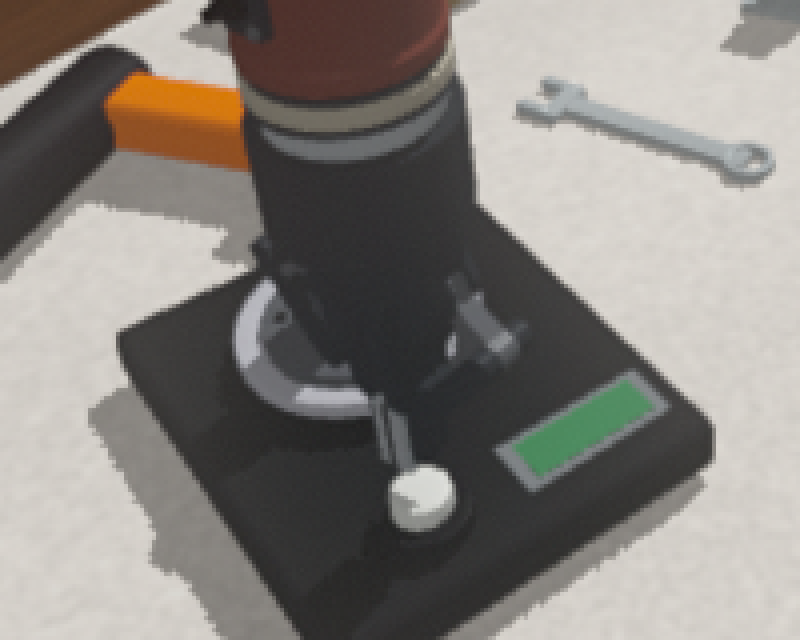

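The shut fingertips are above the cap at (260,220). The pipe clears the gripper in x and y. I'll descend to it.

Emit:
servo_tool([
  [[0,0,-0.4],[0,0,0]],
  [[0,0,-0.5],[0,0,0]],
  [[0,0,-0.5],[0,0,0]],
  [[0,0,-0.4],[0,0,0]],
  [[0,0,-0.2],[0,0,0]],
  [[0,0,-0.1],[0,0,0]],
  [[0,0,-0.1],[0,0,0]],
  [[0,0,0],[0,0,0]],
  [[0,0,0],[0,0,0]],
  [[0,0,0],[0,0,0]],
])

```text
time_s: 14.03
eef_pos: [486.9, 315.2, 53.8]
tool_rot: [-0.0, 0.707, 0.707, -0.0]
contact_force: [-1.4, -1.2, 3.0]
finger_gap: -0.2
```

```bash
python3 - <<'E'
from arc import *
s=observe();print(s['eef_pos'],s['time_s'],s['contact_force'],s['finger_gap'])
c=camera('wrist');save('w8',c['image'][100:330,150:500].repeat(2,0).repeat(2,1))
E
```

```text
[486.90920646 315.24036959  53.81264694] 14.0333 [-1.38469809 -1.23941152  3.00458827] -0.18018604883275657
```

View pics/w8.png

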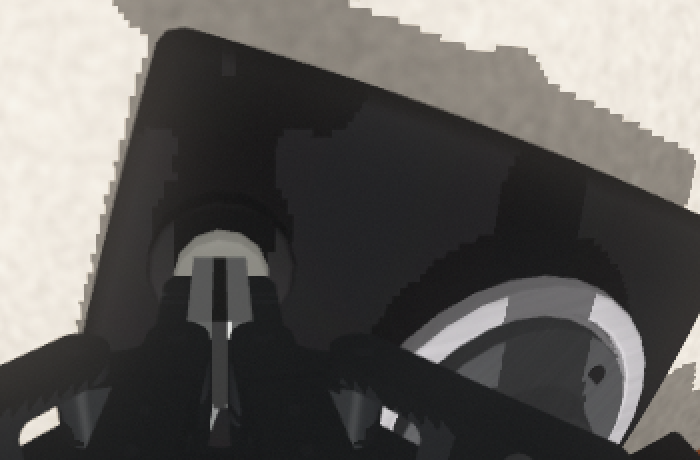

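The fingertips touch the cap at 3 N. I'll press further, slowly.

Emit:
servo_tool([
  [[0,0,-0.1],[0,0,0]],
  [[0,0,-0.1],[0,0,0]],
  [[0,0,-0.1],[0,0,0]],
  [[0,0,-0.1],[0,0,0]],
  [[0,0,0],[0,0,0]],
  [[0,0,0],[0,0,0]],
  [[0,0,0],[0,0,0]],
  [[0,0,0],[0,0,0]],
  [[0,0,0],[0,0,0]],
  [[0,0,0],[0,0,0]],
])

```text
time_s: 14.92
eef_pos: [487.0, 315.2, 51.0]
tool_rot: [-0.0, 0.707, 0.707, -0.0]
contact_force: [-3.6, -2.2, 13.5]
finger_gap: -0.1
```

```bash
python3 - <<'E'
from arc import *
s=observe();print(s['eef_pos'],s['time_s'],s['contact_force'])
c=camera('side');save('s9',c['image'][270:350,115:265].repeat(5,0).repeat(5,1))
E
```

```text
[486.95967584 315.23742726  51.01228025] 14.9167 [-3.64620697 -2.21444514 13.53537333]
```

View pics/s9.png

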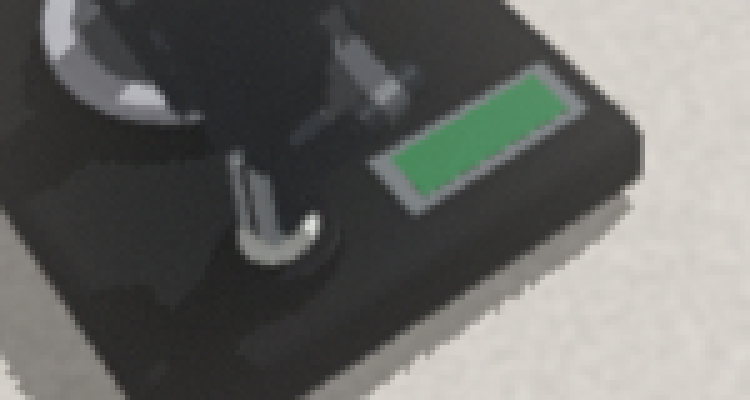

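The cap is nearly flush and the force has jumped well past 5 N, so it's at its stop. I'll push a touch more to confirm, then retreat.

Emit:
servo_tool([
  [[0,0,-0.1],[0,0,0]],
  [[0,0,0],[0,0,0]],
  [[0,0,0],[0,0,0]],
  [[0,0,0],[0,0,0]],
  [[0,0,0],[0,0,0]],
  [[0,0,0],[0,0,0]],
  [[0,0,0],[0,0,0]],
  [[0,0,0],[0,0,0]],
  [[0,0,0],[0,0,0]],
  [[0,0,0],[0,0,0]],
])

```text
time_s: 15.8
eef_pos: [487.0, 315.3, 50.9]
tool_rot: [-0.0, 0.707, 0.707, 0.0]
contact_force: [-5.5, -2.4, 17.5]
finger_gap: 0.1
```

Emit:
servo_tool([
  [[0,0,0.5],[0,0,0]],
  [[0,0,1],[0,0,0]],
  [[0,0,1.5],[0,0,0]],
  [[0,0,2],[0,0,0]],
  [[0,0,2],[0,0,0]],
  [[0,0,2],[0,0,0]],
  [[0,0,2],[0,0,0]],
  [[0,0,2],[0,0,0]],
  [[0,0,2],[0,0,0]],
  [[0,0,1],[0,0,0]],
])

```text
time_s: 16.63
eef_pos: [488.4, 316.1, 211.1]
tool_rot: [0.0, 0.707, 0.707, 0.002]
contact_force: [-0.4, 0.4, 0.3]
finger_gap: 0.2
```

Emit:
servo_tool([
  [[0,-2,0],[0,0,0]],
  [[0,-2,0],[0,0,0]],
  [[0,-2,0],[0,0,0]],
  [[0,-2,0],[0,0,0]],
  [[0,-2,0],[0,0,0]],
  [[0,-2,0],[0,0,0]],
  [[0,-2,0],[0,0,0]],
  [[0,-2,0],[0,0,0]],
  [[0,0,0],[0,0,0]],
  [[0,0,0],[0,0,0]],
])

```text
time_s: 17.47
eef_pos: [487.2, 154.2, 208.3]
tool_rot: [0.0, 0.708, 0.706, -0.0]
contact_force: [1.5, 0.6, 0.7]
finger_gap: -0.1
```

```bash
python3 - <<'E'
from arc import *
s=observe();print(s['eef_pos'],s['time_s'],s['contact_force'])
c=camera('side');save('s10',c['image']);
c=camera('scene');save('sc10',c['image'])
E
```

```text
[487.23902489 154.23900594 208.27875126] 17.4667 [1.4623129  0.55480314 0.74128251]
```

View pics/s10.png

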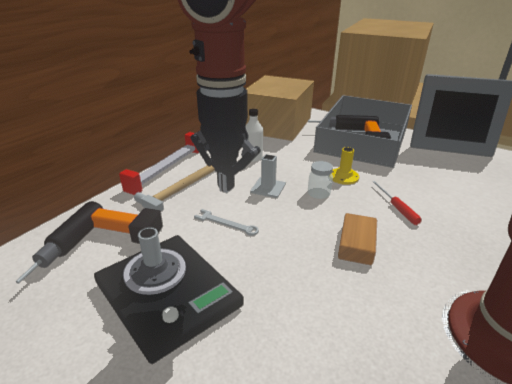

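View pics/sc10.png

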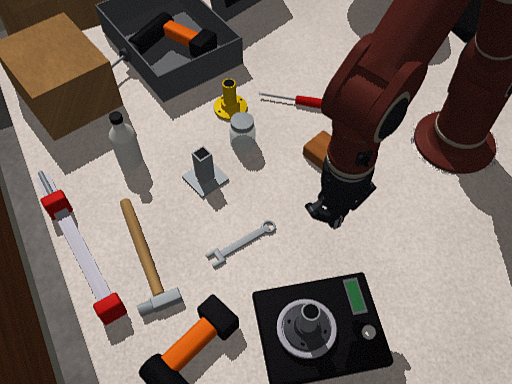

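The flange sits in the pan, everything else is where it was, and the arm is clear. I'll hand in.

```bash
python3 -c "
from h import *
print(observe()['joint_velocities'].round(3)); print(manip.close_job())"
```

```text
[-0.013  0.003 -0.009 -0.004  0.002  0.001  0.002]
the job is handed in; nothing more can be done
None
```

I gripped the flange by its pipe, set it in the scale's pan, let go of it, then pressed the key to its stop and moved the arm clear. I handed the job in at about 17.6 s.

- **Centring:** The wrist view put the plate within 0.2 mm of the pan's centre just before I lowered it. It went below the rim top without touching, and first contact was at floor height.
- **Lying flat:** After release, the wrist and side views showed the plate flat inside the rim with an even gap.
- **Scale load:** The pan took about 7.5 N at most in my readings, against the 21 N limit.
- **Key:** The key stopped moving at about 51 mm height. A further 1 mm of command gave only 0.1 mm of travel and 17.5 N, so it was fully down. Its travel can't be read directly. In the last pictures the cap looks slightly greyer than before; I did not look into why.
- **Other objects:** In the last pictures the jar, post base, wrench and yellow look-alike are where they started.

The fixed cameras disagreed with each other by about 5 mm on the pan's position. I relied on the wrist camera, whose fit gave the pan's radius as 56.97 mm against the stated 57 mm.

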